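# Put the bench tools back in their foam inserts

### The job

Put away the four loose things that lie along the front of the bench: the red-handled screwdriver, the tan cork block, the notched wooden sanding block and the roll of black tape. Set each into the foam insert whose yellow-floored recess matches its outline, lying flat on the recess floor, right way up. Do not disturb the jar of glue that stands beside the inserts or the block of router bits.

Things in the scene. Friction and masses are not known exactly. Their poses are not given: they have to be found in the camera images.
- screwdriver_mid (a point): Screwdriver with red handle and thin steel shaft, 208 mm long, lying flat, about 80 to 110 g. This point: the middle of its length, on its axis, 14.5 mm above its underside. y runs along the tool towards the handle end: the handle (29 mm wide, 29 mm high) reaches from 4 to 104 mm along +y, with its centre and nearly all the weight at about +50 mm; the 6 mm shaft runs from there to -104 mm. z up.
- cork_mid (a point): Tan cork sanding block with rounded edges, 55 x 86 x 32 mm (x, y, z), lying flat. This point: its centre, 16 mm above its underside. y along its length, z up.
- sanding_mid (a point): Wooden sanding block with a V notch across its top near the -y end and a yellow sheet on the other end, 35 x 80 x 36 mm (x, y, z), standing with the notch up. This point: the centre of its outline, 18 mm above its underside. At the centre and for 40 mm towards +y it is a full 36 mm high. y along its length, z up.
- tape_mid (a point): Roll of black tape lying flat, 57 mm outside diameter, 19 mm high (solid to the touch: hold it by its outside). This point: its centre, 9.5 mm above its underside. z up.
- insert_long_floor (a point): Fixed insert of dark foam on the bench, 9 mm high, 62 x 242 mm, with one long narrow 41 x 220 mm recess with a yellow floor, 6 mm deep over a 3 mm base, made for the screwdriver, either way round. This point is the centre of the recess floor, 3 mm above the bench; z up; y along its length.
- insert_wide_floor (a point): Fixed insert of dark foam on the bench, 9 mm high, 90 x 120 mm, with one wide rectangular 67 x 98 mm recess with a yellow floor, 6 mm deep over a 3 mm base, made for the cork block, either way round. This point is the centre of the recess floor, 3 mm above the bench; z up; y along its length.
- insert_narrow_floor (a point): Fixed insert of dark foam on the bench, 9 mm high, 70 x 114 mm, with one narrower, short rectangular 47 x 92 mm recess with a yellow floor, 6 mm deep over a 3 mm base, made for the wooden sanding block, either way round. This point is the centre of the recess floor, 3 mm above the bench; z up; y along its length.
- insert_round_floor (a point): Fixed insert of dark foam on the bench, 9 mm high, 92 x 92 mm, with one round 69 mm recess with a yellow floor, 6 mm deep over a 3 mm base, made for the roll of tape. This point is the centre of the recess floor, 3 mm above the bench; z up.
- glue_jar: Bystander: glass jar of glue with red lid, 64 mm across, 97 mm high, standing loose. Origin: centre of its underside. z up.
- bit_block: Bystander: wooden block with six router bits standing in it, 44 x 100 mm (x, y), block 26 mm high, 57 mm to the tops of the bits, loose. Origin: centre of its underside. z up.
Not all that is in view belongs to the job. Several things look just like the part that bears tape_mid: the one meant starts nearest to the robot's base.

How it is judged:
At the end, for the whole second after the job is handed in: Each thing rests flat (0.1 rad) on the floor (3 mm) of its own recess, centre within 13 mm of the recess centre, turned at most 0.15 rad (screwdriver) or 0.3 rad (blocks) from its length either way round; the jar and the bit block are upright within 20 mm of their start (horizontal distance between screwdriver_mid and insert_long_floor below 0.013 m and z of screwdriver_mid in the frame of insert_long_floor below 0.0175 m and angle between each of screwdriver_mid, cork_mid, sanding_mid, tape_mid, glue_jar, bit_block's own z axis and vertical below 0.1 rad and linear speed of each of screwdriver, cork_block, sanding_block, tape below 0.02 m/s and angle between the y axis of screwdriver_mid and the y axis of insert_long_floor, either way round below 0.15 rad and horizontal distance between cork_mid and insert_wide_floor below 0.013 m and z of cork_mid in the frame of insert_wide_floor below 0.019 m and angle between the y axis of cork_mid and the y axis of insert_wide_floor, either way round below 0.3 rad and horizontal distance between sanding_mid and insert_narrow_floor below 0.013 m and z of sanding_mid in the frame of insert_narrow_floor below 0.021 m and angle between the y axis of sanding_mid and the y axis of insert_narrow_floor, either way round below 0.3 rad and horizontal distance between tape_mid and insert_round_floor below 0.013 m and z of tape_mid in the frame of insert_round_floor below 0.0125 m and distance of each of glue_jar, bit_block from where it was at the start of the episode below 0.02 m); the robot touches nothing.
It fails at once if the glue jar is pushed more than 20 mm or tipped (distance of glue_jar from where it was at the start of the episode above 0.02 m or angle between glue_jar's own z axis and vertical above 0.3 rad).
It fails at once if the block of router bits is pushed more than 20 mm or tipped (distance of bit_block from where it was at the start of the episode above 0.02 m or angle between bit_block's own z axis and vertical above 0.3 rad).
It also fails if it takes over 93 s, if anything falls off the work surface, if the arm or the gripper's body presses on something with over 40 N, if the wrist force passes 120 N, or if a joint passes its speed limit or range.

### The arm

A 6-joint arm with a two-finger parallel gripper is mounted at the origin on a cart in front of the work surface, level with it; the furniture and walls round the work are solid. World frame = base frame: x ahead of the robot, y to its left, z up, the work surface at z = 0. Lengths are in m, angles in rad, forces in N, time in s.
With the tool pointing down it reaches from about 0.25 to 0.725 m from the base axis. Payload 4 kg.
Tool frame: the origin (TCP) lies on the centre line of the jaws, within the pads' length; the fingertips stand 11 mm ahead of it and the grasp point (between the pads) lies 8 mm behind it; z points along the fingers, y is the line along which they close (so a half turn about z gives the same grasp; the last joint's range is limited). The gripper opens to 85 mm and grips with 20 to 120 N. Pads are 22 mm wide; open, the fingers measure 114 mm over their backs; the gripper's body (76 mm by 85 mm) begins 54 mm behind the grasp point. The pads swing forward as they close: fully open they stand 13 mm farther back than shut.
Start: joints at [-1.134, 0.241, 0.005, 1.335, 0, 1.571], TCP at [0.212, -0.453, 0.242] pointing down, gripper open.
Joint ranges: [-2.72, 2.72], [-1.05, 1.87], [-1.09, 1.28], [-1.99, 2.15], [-1.42, 1.44], [-3.14, 3.14]. Speed limits (rad/s): [2.79, 2.79, 3.14, 3.14, 3.14, 3.14].

### API

Orientations are given as a unit quaternion [x, y, z, w].
In Python, from bench import readout, read_camera, order gives the robot as it stands. The module is installed in compiled form; this text tells all that it offers.
- The arm moves only by the tool drive_tool, never from a script. Its arguments are lists of equal length, an entry for each row: "jaw": the finger opening in cm, from 0 to 8.54; "travel": the shift along the world's x, y, z in cm, a list of three; "spin": the turn about the world's z in degrees. In form: {"jaw": [jaw, ...], "travel": [[tx, ty, tz], ...], "spin": [spin, ...]}. A call has 1 to 10 rows; each row is the pose to reach, as a shift and turn from the pose commanded when the call began; what a row does not reach only later rows make up. A row lasts 1/10 s, in which the tool goes at most 50 mm and 8.59 degrees, less where a joint would pass 70% of its speed; a pose out of reach is approached as far as the arm can. A call with a gripper value outside its range is refused whole. The fingers move at their own pace and stop on an object; the grip force is fixed at half the most. Time passes only in rows, so rows that repeat a pose let the fingers close. It gives the time, the measured TCP pose, the force, the opening and the grip force at its end, in the units of the state.
- readout.state(): the state, without advancing time (a new reading comes with each control period).
- read_camera(name): name is "scene" or "top"; returns a dict with "pixels" (420x560x3 uint8, red, green, blue), "fovy" (degrees; the focal length in pixels is half the picture's height over the tangent of half this angle, whatever the lens; pixels are square), "cx", "cy" (the principal point, pixels), "xyz" and "rotation" of the camera in the world. Camera axes: x right, y down, z forward; pixel columns grow to the right and rows downward; lengths in m; the calibration is good to about 2 mm. A picture is of the moment at which its call begins. There is no depth.
- order.sign_off(): hands the job in; it is judged then, once.
The state is a dict: "t": time; "joints": joint angles; "joint_vel": joint speeds; "effort": joint torques, N m; "tool_pos": TCP position; "eef_rot": TCP orientation; "wrist_force": force on the tool from outside, world axes, zero at the start; "wrist_torque": the same for the moment, N m; "gripper_width": finger opening in m; "grip_force": force on a finger pad.
Only numpy, scipy, OpenCV 4.12 (cv2) and the standard library are available. Lean on these libraries where they do the work, as an engineer would, in place of code of your own. Each camera call takes 0.05 s, during which the arm holds its last target. There are 200 camera calls.

## Working session

There is one attempt and no reset: what is moved stays moved. The work goes in short steps, Python scripts to look and compute and a tool call to move; the robot and the scene stay as the last step left them, time stands still between calls to the robot, and variables do not carry over. Pictures are saved under pics/ and viewed, at most 16 in all, crops included, and the job is handed in when it is done.

Besides the shell and the picture viewer there is one more tool, called as name(argument=value, ...), one argument or row to a line, values as JSON. drive_tool: Moves the arm, as the interface text tells. Its arguments: {"type":"object","properties":{"jaw":{"type":"array"},"travel":{"type":"array"},"spin":{"type":"array"}},"required":["jaw","travel","spin"]}

```bash
mkdir -p pics; cat > h.py <<'E'
import numpy as np,cv2,pickle
from bench import readout,read_camera,order
def snap(n,f):
    c=read_camera(n); cv2.imwrite('pics/'+f+'.png',c['pixels'][:,:,::-1]); pickle.dump(c,open('pics/'+f+'.pkl','wb')); return c
def load(f): return pickle.load(open('pics/'+f+'.pkl','rb'))
def ray(c,u,v,z):
    f=210/np.tan(np.radians(c['fovy'])/2)
    d=np.array(c['rotation']).reshape(3,3)@np.array([(u-c['cx'])/f,(v-c['cy'])/f,1]); o=np.array(c['xyz'])
    return (o+d*(z-o[2])/d[2])[:2]
def proj(c,p):
    f=210/np.tan(np.radians(c['fovy'])/2)
    q=np.array(c['rotation']).reshape(3,3).T@(np.array(p)-np.array(c['xyz'])); return c['cx']+f*q[0]/q[2],c['cy']+f*q[1]/q[2]
def crop(f,x0,y0,x1,y1,s):
    im=cv2.imread('pics/'+f+'.png')[y0:y1,x0:x1]; cv2.imwrite('pics/'+f+'_c%d_%d.png'%(x0,y0),cv2.resize(im,None,fx=s,fy=s,interpolation=cv2.INTER_CUBIC))
E
python3 - <<'E'
from h import *
for n in('top','scene'):
    c=snap(n,n+'0'); print(n,c['fovy'],c['cx'],c['cy'],c['xyz'],np.array(c['rotation']).round(3).tolist())
s=readout.state();print(s['t'],s['tool_pos'],s['eef_rot'],s['gripper_width'])
E
```

```text
top 56.7174583730627 274.45410070120505 210.14395578701516 [0.35382618 0.00455514 1.109898  ] [0.752, -0.651, 0.068, -0.077]
scene 47.578615583364865 283.36388948322264 214.3903519767876 [-0.60891917  0.87875073  0.81631232] [-0.39, 0.762, -0.462, 0.232]
0.1 [ 0.21129463 -0.45256368  0.24151365] [ 9.76244782e-01  2.16668592e-01 -1.92665788e-04 -9.00370700e-04] 0.08523406209790961
```

View pics/top0.png

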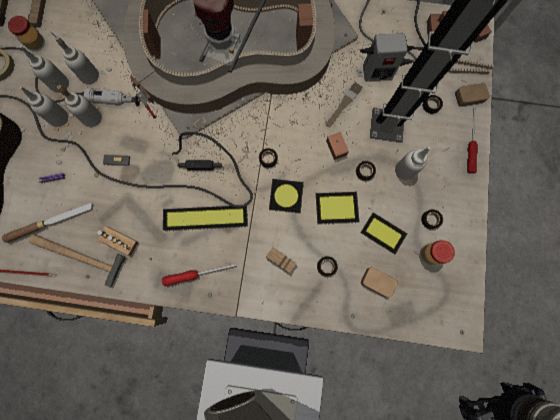

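View pics/scene0.png

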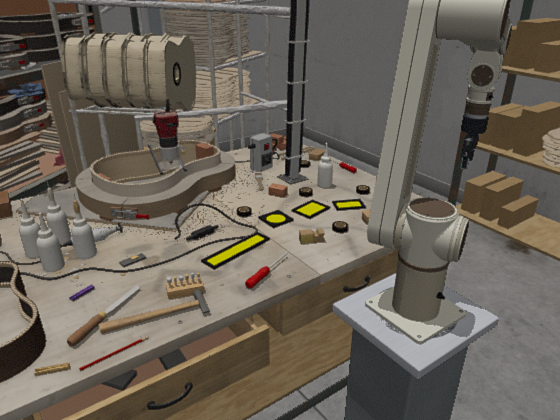

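The top view shows the four things at roughly the screwdriver (200,274), sanding block (281,261), tape (327,266) and cork (379,282). The inserts are at (205,217), (286,195), (338,207) and (384,232). The jar is at (437,252) and the bit block at (117,240). I'll crop for detail.

```bash
sed -i "s/np.array(c\['rotation'\]).reshape(3,3)/R.from_quat(c['rotation']).as_matrix()/; 1a from scipy.spatial.transform import Rotation as R" h.py
python3 - <<'E'
from h import *
crop('top0',155,170,315,290,5);crop('top0',255,170,415,300,5)
E
```

```text
(no output)
```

View pics/top0_c155_170.png

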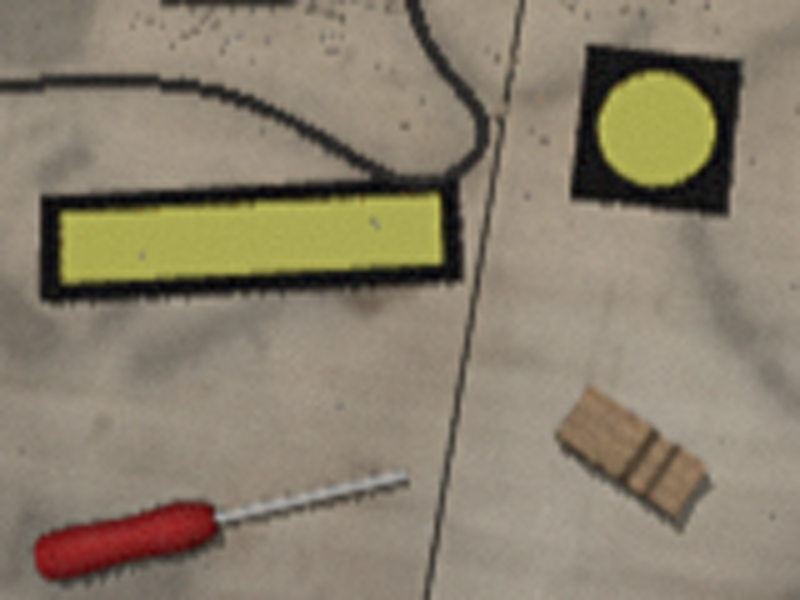

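View pics/top0_c255_170.png

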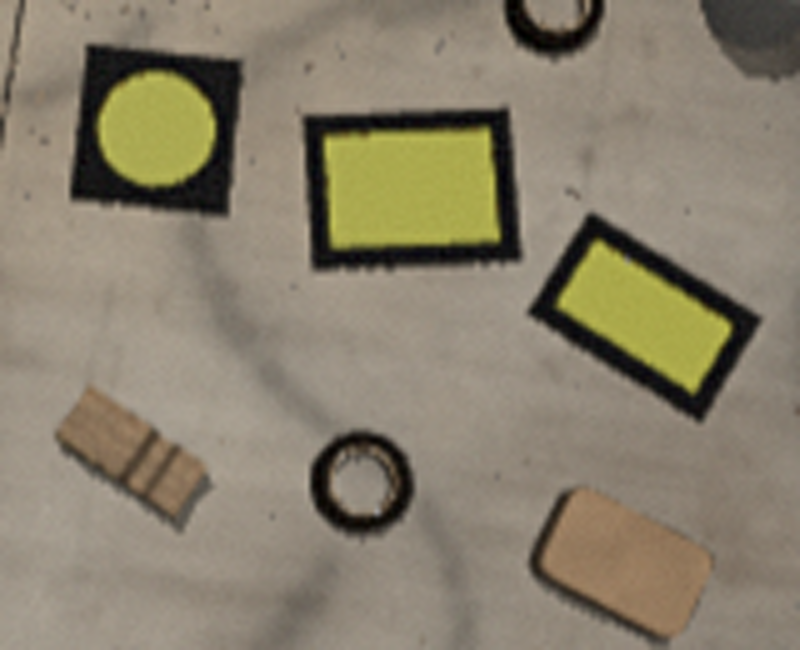

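```bash
python3 - <<'E'
from h import *
c=load('top0')
def P(off,pts,z): return np.array([ray(c,(u+.5)/5-.5+off[0],(v+.5)/5-.5+off[1],z) for u,v in pts])
A=(155,170);B=(255,170)
def rep(n,p):
    l=[np.linalg.norm(p[i]-p[i-1]) for i in range(len(p))]
    e=[p[1]-p[0]+p[2]-p[3], p[3]-p[0]+p[2]-p[1]]
    print(n,(p.mean(0)*1000).round(1),'sides',(np.array(l)*1000).round(0),'ang',[round(np.degrees(np.arctan2(d[1],d[0])),1) for d in e])
rep('long',P(A,[(42,197),(457,180),(462,280),(42,300)],.009))
rep('round',P(A,[(588,46),(742,62),(728,214),(572,198)],.009))
rep('wide',P(B,[(305,116),(508,109),(521,260),(315,270)],.009))
rep('narrow',P(B,[(592,213),(761,318),(703,420),(529,312)],.009))
rep('sand',P(A,[(590,387),(710,467),(683,517),(557,435)],.036))
rep('cork',P(B,[(570,477),(723,555),(668,648),(526,562)],.032))
p=P(A,[(36,557),(408,478)],.0145);d=p[1]-p[0];print('scr',p.mean(0)*1000,np.linalg.norm(d),np.degrees(np.arctan2(d[1],d[0])), 'handle',(p[0]+d*54/208)*1000)
print('tape',P(B,[(362,482)],.019)*1000)
for n,uv in(('jar',(437,247)),('bits',(117,238))): print(n,ray(c,*uv,.05))
s=readout.state(); r=R.from_quat(s['eef_rot']).as_matrix();print('closing dir',r[:,1],np.degrees(np.arctan2(r[1,1],r[0,1])),s['tool_pos'])
E
```

```text
long [531.7 231.7] sides [ 60. 240.  59. 240.] ang [np.float64(-79.1), np.float64(-168.2)]
round [629.8   9. ] sides [92. 91. 92. 91.] ang [np.float64(-87.8), np.float64(-177.5)]
wide [ 616.4 -141.9] sides [ 91. 119.  90. 119.] ang [np.float64(-79.3), np.float64(-169.4)]
narrow [ 561.7 -282.3] sides [ 70. 112.  69. 114.] ang [np.float64(-114.7), np.float64(155.1)]
sand [440.9  -3.9] sides [32. 79. 31. 82.] ang [np.float64(-115.0), np.float64(156.5)]
cork [ 420.9 -274.9] sides [53. 92. 59. 88.] ang [np.float64(-111.1), np.float64(156.4)]
scr [373.38119076 217.63979894] 0.20972906850887635 -69.76972426436599 handle [355.94776135 264.94532128]
tape [[ 443.60472547 -131.49069402]]
jar [ 0.53544427 -0.41890582]
bits [0.43377475 0.45088824]
closing dir [ 0.42304282 -0.90610782 -0.00184145] -64.97311177460274 [ 0.21129463 -0.45256368  0.24151365]
```

drive_tool(
  jaw=[8.5,8.5,8.5,8.5,8.5,8.5,8.5,8.5,8.5,8.5],
  travel=[
    [20.9,17.8,-13],
    [20.9,17.8,-13],
    [20.9,17.8,-13],
    [20.9,17.8,-13],
    [20.9,17.8,-13],
    [20.9,17.8,-13],
    [20.9,17.8,-13],
    [20.9,17.8,-13],
    [20.9,17.8,-13],
    [20.9,17.8,-13],
  ],
  spin=[42.6,42.6,42.6,42.6,42.6,42.6,42.6,42.6,42.6,42.6],
)

```text
t: 1.1
tool_pos: [0.42, -0.2763, 0.113]
eef_rot: [0.831, 0.556, 0.0, 0.001]
wrist_force: [0.1, -0.2, 1.3]
gripper_width: 0.0848
grip_force: 0.0
```

drive_tool(
  jaw=[8.5,8.5,8.5,8.5,4.5,4.5,4.5,4.5,4.5,4.5],
  travel=[
    [0,0.1,-4],
    [0,0.1,-7],
    [0,0.1,-9.5],
    [0,0.1,-9.5],
    [0,0.1,-9.5],
    [0,0.1,-9.5],
    [0,0.1,-9.5],
    [0,0.1,-9.5],
    [0,0.1,-9.5],
    [0,0.1,-9.5],
  ],
  spin=[0,0,0,0,0,0,0,0,0,0],
)

```text
t: 2.1
tool_pos: [0.4221, -0.2755, 0.0197]
eef_rot: [0.831, 0.556, 0.001, 0.002]
wrist_force: [-0.1, -0.8, 6.8]
gripper_width: 0.0539
grip_force: 63.0
```

```bash
python3 - <<'E'
from h import *
s=readout.state();print(s['gripper_width'],s['grip_force'])
snap('scene','s1');crop('s1',290,160,490,310,4)
E
```

```text
0.05389679959058942 62.968960049474845
```

View pics/s1_c290_160.png

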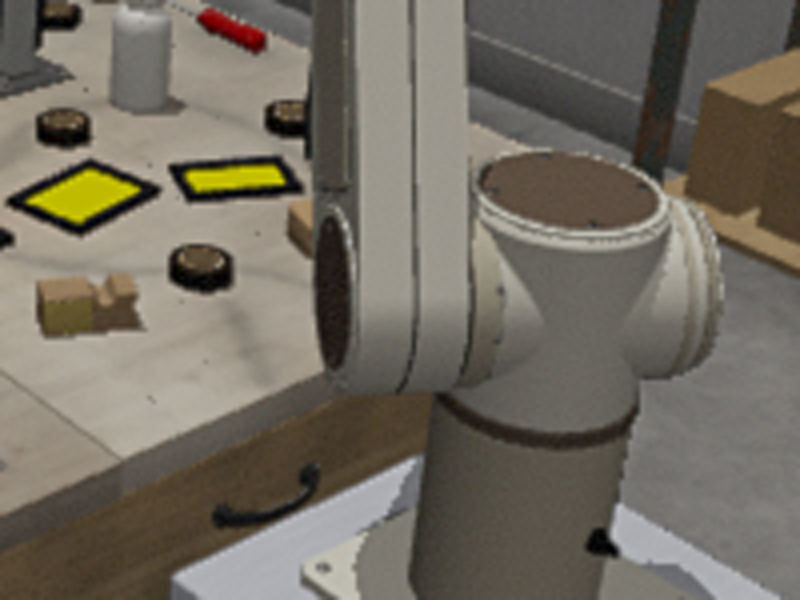

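Cork gripped (54 mm opening); the arm hides it in the scene view. I'll lift it and carry it over the wide insert.

drive_tool(
  jaw=[4.5,4.5,4.5,4.5,4.5,4.5,4.5,4.5,4.5,4.5],
  travel=[
    [0,0,4],
    [0,0,8],
    [4,2.7,8],
    [8,5.4,8],
    [12,8.1,8],
    [16,10.8,8],
    [19.5,13.2,8],
    [19.5,13.2,8],
    [19.5,13.2,8],
    [19.5,13.2,8],
  ],
  spin=[0,0,6,13,20,27,33,33,33,33],
)

```text
t: 3.15
tool_pos: [0.6146, -0.1426, 0.0976]
eef_rot: [0.639, 0.769, -0.0, -0.0]
wrist_force: [-1.1, -0.1, 0.5]
gripper_width: 0.0539
grip_force: 62.8
```

```bash
python3 - <<'E'
from h import *
s=readout.state();print(s['gripper_width'],s['grip_force'],s['wrist_force'],s['tool_pos'])
c=snap('top','t1');print([proj(c,p) for p in([.616,-.142,.009],s['tool_pos'])]);crop('t1',290,140,450,260,5)
snap('scene','s2')
E
```

```text
0.05394488037556783 62.794235531109734 [-1.07954708 -0.12228138  0.52051113] [ 0.61457733 -0.14255341  0.09756296]
[(np.float64(337.08456951448613), np.float64(207.34980739411156)), (np.float64(342.49608498284465), np.float64(200.8820002006147))]
```

View pics/s2.png

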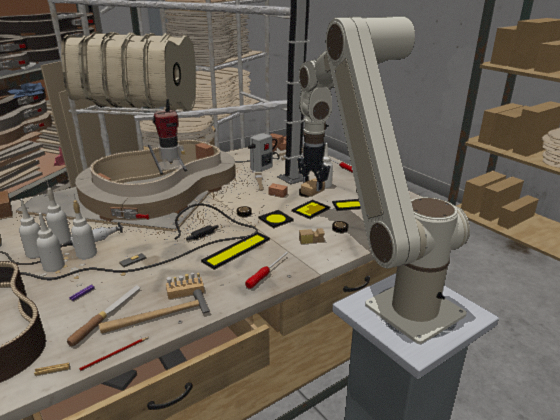

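drive_tool(
  jaw=[4.5,4.5,4.5,4.5,4.5,8.0,8.0,8.0,8.0,8.0],
  travel=[
    [0.15,0,-3],
    [0.15,0,-5.5],
    [0.15,0,-7.0],
    [0.15,0,-7.5],
    [0.15,0,-7.5],
    [0.15,0,-7.4],
    [0.15,0,-7.4],
    [0.15,0,-7.4],
    [0.15,0,-4],
    [0.15,0,0],
  ],
  spin=[0,0,0,0,0,0,0,0,0,0],
)

```text
t: 4.25
tool_pos: [0.615, -0.1417, 0.0956]
eef_rot: [0.639, 0.769, -0.001, -0.003]
wrist_force: [1.3, -0.2, 0.4]
gripper_width: 0.08
grip_force: 0.0
```

drive_tool(
  jaw=[8.0,8.0,8.0,8.0,8.0,8.0,8.0,8.0,8.0,8.0],
  travel=[
    [-3.4,2.8,0],
    [-6.8,5.6,0],
    [-10.2,8.4,0],
    [-13.6,11.2,0],
    [-17.3,14.1,0],
    [-17.3,14.1,0],
    [-17.3,14.1,0],
    [-17.3,14.1,0],
    [-17.3,14.1,0],
    [-17.3,14.1,0],
  ],
  spin=[-7,-14,-21,-28,-34.8,-34.8,-34.8,-34.8,-34.8,-34.8],
)

```text
t: 5.25
tool_pos: [0.4451, -0.0017, 0.0973]
eef_rot: [0.84, 0.543, 0.0, 0.0]
wrist_force: [0.8, -0.9, 0.0]
gripper_width: 0.08
grip_force: 0.0
```

```bash
python3 - <<'E'
from h import *
c=snap('top','t2');crop('t2',255,170,455,320,4)
E
```

```text
(no output)
```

View pics/t2_c255_170.png

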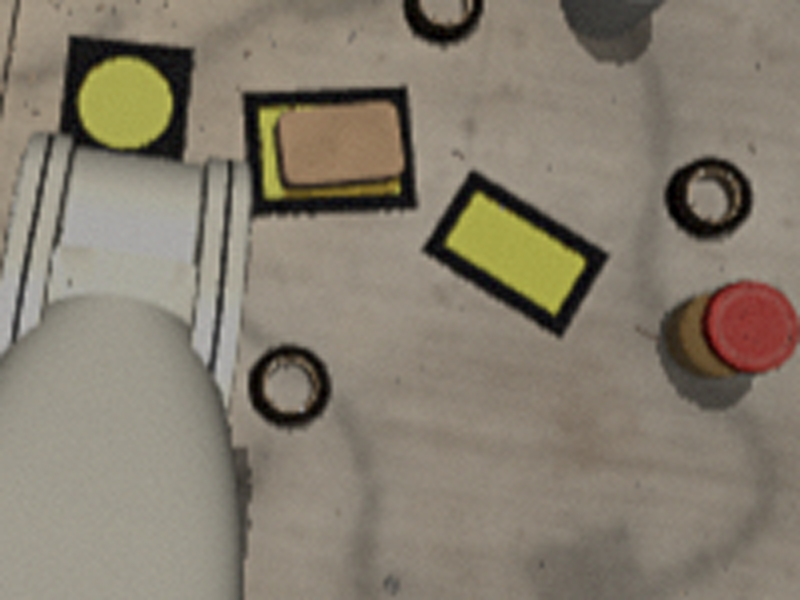

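```bash
python3 - <<'E'
from h import *
c=load('t2')
q=lambda u,v,z: ray(c,(u+.5)/4-.5+255,(v+.5)/4-.5+170,z)*1000
print('ins',np.mean([q(*p,.009) for p in[(244,94),(406,88),(416,208),(252,215)]],0))
for z in(.035,): print('cork',q(341,144,z),[q(*p,z).round(0) for p in[(278,110),(400,99),(404,178),(286,190)]])
s=readout.state()['tool_pos'];print(s)
E
```

```text
ins [ 616.06744114 -141.74954448]
cork [ 615.9130944  -145.79871443] [array([634., -99.]), array([ 655., -184.]), array([ 598., -192.]), array([ 577., -111.])]
[ 0.44485221 -0.00160431  0.09724298]
```

Cork is in its recess, centre about 4 mm off. Now grasping the sanding block.

drive_tool(
  jaw=[8.0,8.0,8.0,8.0,2.5,2.5,2.5,2.5,2.5,2.5],
  travel=[
    [-0.2,0.1,-3],
    [-0.2,0.1,-6],
    [-0.2,0.1,-7.5],
    [-0.2,0.1,-7.5],
    [-0.2,0.1,-7.5],
    [-0.2,0.1,-7.5],
    [-0.2,0.1,-7.5],
    [-0.2,0.1,-7.5],
    [-0.2,0.1,-7.5],
    [-0.2,0.1,-7.5],
  ],
  spin=[0,0,0,0,0,0,0,0,0,0],
)

```text
t: 6.3
tool_pos: [0.4434, -0.0001, 0.0237]
eef_rot: [0.84, 0.543, 0.001, 0.001]
wrist_force: [-0.7, -0.3, 6.1]
gripper_width: 0.0329
grip_force: 59.9
```

drive_tool(
  jaw=[2.5,2.5,2.5],
  travel=[
    [0,0,0],
    [0,0,0],
    [0,0,0],
  ],
  spin=[0,0,0],
)

```text
t: 6.6
tool_pos: [0.4434, -0.0001, 0.0237]
eef_rot: [0.839, 0.543, 0.001, 0.001]
wrist_force: [1.1, -0.7, 5.2]
gripper_width: 0.0326
grip_force: 59.8
```

drive_tool(
  jaw=[2.5,2.5,2.5,2.5,2.5,2.5,2.5,2.5,2.5,2.5],
  travel=[
    [0,0,4],
    [0,0,8],
    [1.8,-4.3,8],
    [3.6,-8.6,8],
    [5.5,-12.9,8],
    [7.4,-17.2,8],
    [9.2,-21.5,8],
    [11,-25.8,8],
    [12,-27.9,8],
    [12,-27.9,8],
  ],
  spin=[0,0,0,0,0,0,0,0,-0.6,-0.6],
)

```text
t: 7.6
tool_pos: [0.5629, -0.2826, 0.1019]
eef_rot: [0.843, 0.537, 0.0, 0.001]
wrist_force: [0.2, 0.5, -0.4]
gripper_width: 0.0329
grip_force: 59.7
```

drive_tool(
  jaw=[2.5,2.5,2.5],
  travel=[
    [0,0,-2],
    [0,0,-4],
    [0,0,-4],
  ],
  spin=[0,0,0],
)

```text
t: 7.9
tool_pos: [0.5591, -0.277, 0.059]
eef_rot: [0.842, 0.539, -0.002, -0.003]
wrist_force: [-0.0, 0.9, -1.4]
gripper_width: 0.0331
grip_force: 59.7
```

```bash
python3 - <<'E'
from h import *
c=snap('top','t3');crop('t3',315,150,475,270,5)
snap('scene','s3');crop('s3',250,140,400,250,5)
print(readout.state()['tool_pos'])
E
```

```text
[ 0.56140608 -0.27807413  0.06216632]
```

View pics/s3_c250_140.png

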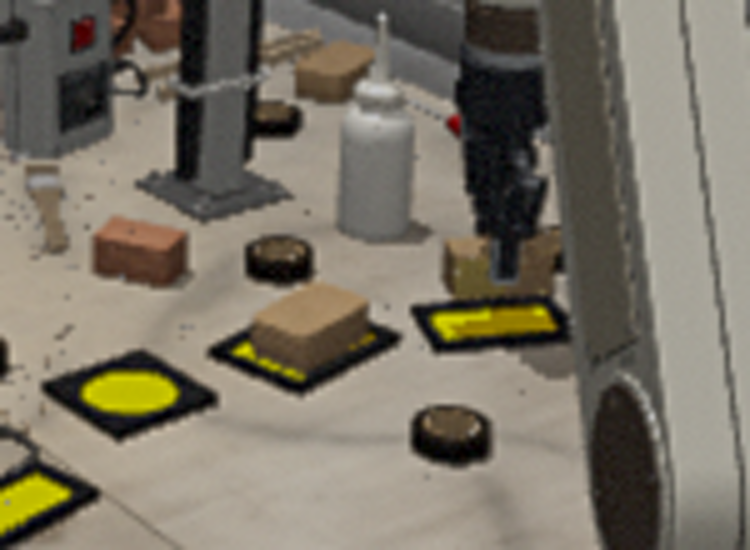

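The view shows the cork flat in its recess at crop (310,330) and the sanding block held level above its insert (500,265). Lowering it now.

drive_tool(
  jaw=[2.5,2.5,2.5,2.5,2.5,6.0,6.0,6.0,6.0,6.0],
  travel=[
    [0.1,0,-2],
    [0.1,0,-3],
    [0.1,0,-3.5],
    [0.1,0,-3.6],
    [0.1,0,-3.6],
    [0.1,0,-3.5],
    [0.1,0,-3.5],
    [0.1,0,-3.5],
    [0.1,0,-3.5],
    [0.1,0,0],
  ],
  spin=[0,0,0,0,0,0,0,0,0,0],
)

```text
t: 9.0
tool_pos: [0.5591, -0.2772, 0.0574]
eef_rot: [0.842, 0.539, -0.003, -0.005]
wrist_force: [-1.3, 0.4, -0.4]
gripper_width: 0.0601
grip_force: 0.0
```

drive_tool(
  jaw=[8.5,8.5,8.5,8.5,8.5,8.5,8.5,8.5,8.5,8.5],
  travel=[
    [0,0,3],
    [-4,5,3],
    [-8,10,3],
    [-12,14.7,3],
    [-12,14.7,3],
    [-12,14.7,3],
    [-12,14.7,3],
    [-12,14.7,3],
    [-12,14.7,3],
    [-12,14.7,3],
  ],
  spin=[0,0,0,0,0,0,0,0,0,0],
)

```text
t: 10.0
tool_pos: [0.4439, -0.1329, 0.0923]
eef_rot: [0.843, 0.539, 0.0, 0.0]
wrist_force: [0.0, -0.1, 0.3]
gripper_width: 0.0853
grip_force: 0.0
```

```bash
python3 - <<'E'
from h import *
c=snap('top','t4');crop('t4',255,170,455,320,4)
print(readout.state()['tool_pos'])
E
```

```text
[ 0.44362533 -0.13274491  0.09217603]
```

View pics/t4_c255_170.png

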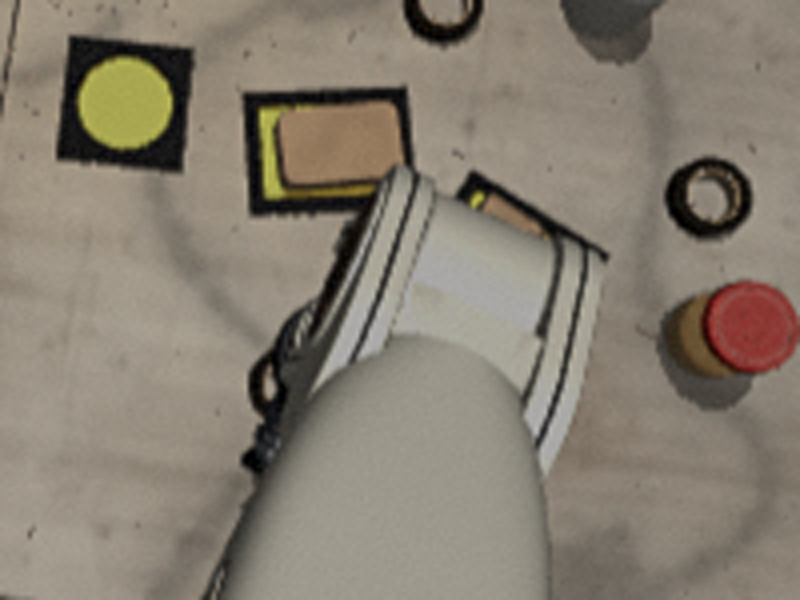

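The sanding block appears to be in its recess, mostly hidden; I'll check it later. Next is the tape.

drive_tool(
  jaw=[8.5,8.5,8.5,8.5,4.5,4.5,4.5,4.5,4.5,4.5],
  travel=[
    [0,0.1,-3],
    [0,0.1,-6],
    [0,0.1,-7.6],
    [0,0.1,-7.8],
    [0,0.1,-7.8],
    [0,0.1,-7.8],
    [0,0.1,-7.8],
    [0,0.1,-7.8],
    [0,0.1,-7.8],
    [0,0.1,-7.8],
  ],
  spin=[0,0,0,0,0,0,0,0,0,0],
)

```text
t: 11.05
tool_pos: [0.4442, -0.1315, 0.0159]
eef_rot: [0.842, 0.539, 0.001, 0.001]
wrist_force: [-0.1, -0.4, 5.8]
gripper_width: 0.0536
grip_force: 62.9
```

```bash
python3 - <<'E'
from h import *
c=snap('top','t5')
crop('t5',295,170,455,290,5);print(readout.state()['tool_pos'])
E
```

```text
[ 0.44420783 -0.13150989  0.01590775]
```

View pics/t5_c295_170.png

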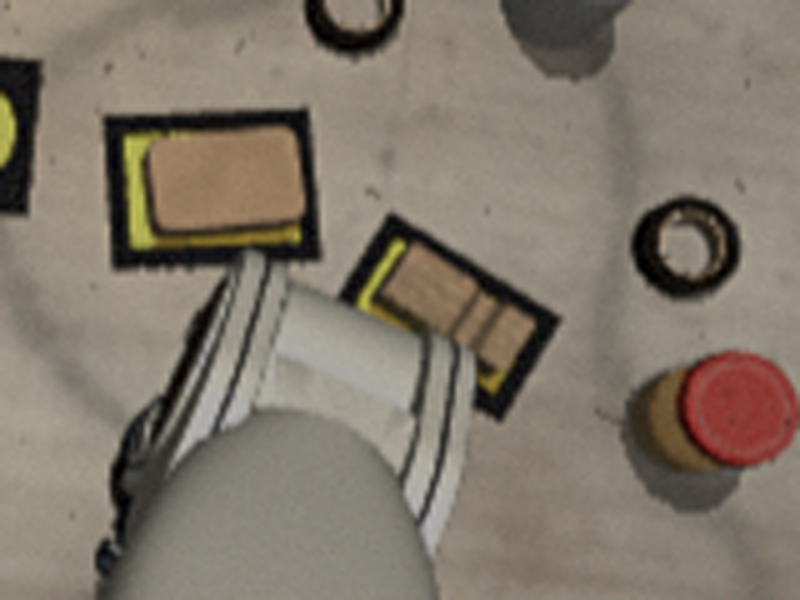

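Sanding block sits neatly in its recess (crop 460,300). The tape is gripped; carrying it to the round insert.

drive_tool(
  jaw=[4.5,4.5,4.5,4.5,4.5,4.5,4.5,4.5,4.5,4.5],
  travel=[
    [0,0,4],
    [0,0,7],
    [3.8,2.8,7],
    [7.6,5.7,7],
    [11.4,8.6,7],
    [15,11.5,7],
    [18.6,14.0,7],
    [18.6,14.0,7],
    [18.6,14.0,4],
    [18.6,14.0,4],
  ],
  spin=[0,0,0,0,0,0,0,0,0,0],
)

```text
t: 12.1
tool_pos: [0.6258, 0.009, 0.0509]
eef_rot: [0.842, 0.539, -0.003, -0.002]
wrist_force: [-1.5, 0.9, -0.7]
gripper_width: 0.0534
grip_force: 63.5
```

```bash
python3 - <<'E'
from h import *
c=snap('scene','s6');crop('s6',210,150,360,260,5)
print(readout.state()['tool_pos'])
E
```

```text
[0.62650934 0.00875687 0.05252145]
```

View pics/s6_c210_150.png

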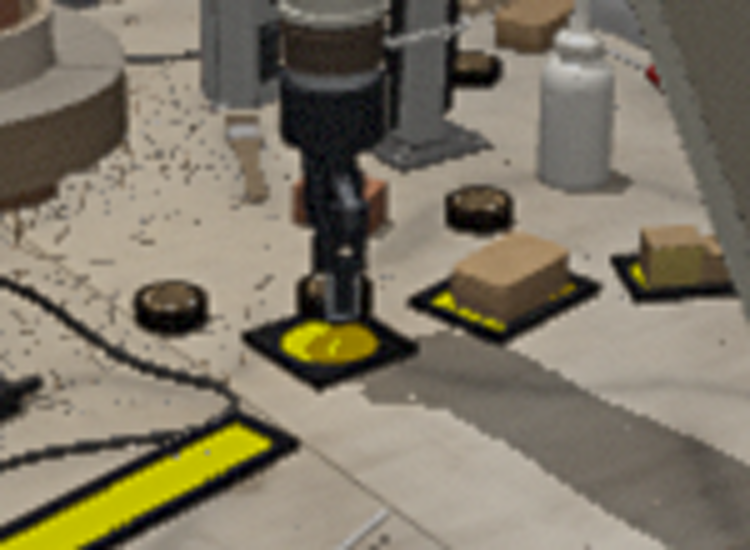

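Tape is held level at crop (335,295), just above and behind the recess. Lowering with a small forward correction.

drive_tool(
  jaw=[4.5,4.5,4.5,4.5,4.5,8.0,8.0,8.0,8.0,8.0],
  travel=[
    [0.2,0,-1.5],
    [0.2,0,-2.7],
    [0.2,0,-3.4],
    [0.2,0,-3.6],
    [0.2,0,-3.7],
    [0.2,0,-3.6],
    [0.2,0,-3.6],
    [0.2,0,-3.6],
    [0.2,0,-3.6],
    [0.2,0,3],
  ],
  spin=[0,0,0,0,0,0,0,0,0,0],
)

```text
t: 13.15
tool_pos: [0.6247, 0.0089, 0.0603]
eef_rot: [0.842, 0.539, -0.007, -0.005]
wrist_force: [-0.0, 1.0, 0.2]
gripper_width: 0.0798
grip_force: 0.0
```

drive_tool(
  jaw=[8.0,8.0,8.0,8.0,8.0,8.0,8.0,8.0,8.0,8.0],
  travel=[
    [0,0,1],
    [-3.4,3.2,1],
    [-6.8,6.4,1],
    [-10.2,9.6,1],
    [-13.6,12.8,1],
    [-17,16,1],
    [-20.4,19.2,1],
    [-23.8,22.4,1],
    [-27.2,25.5,1],
    [-27.2,25.5,1],
  ],
  spin=[0,5,11,17,23,29,35,40,45,45],
)

```text
t: 14.15
tool_pos: [0.3553, 0.2668, 0.0784]
eef_rot: [0.568, 0.823, 0.0, -0.001]
wrist_force: [0.5, 0.4, 0.5]
gripper_width: 0.08
grip_force: 0.0
```

```bash
python3 - <<'E'
from h import *
c=snap('top','t7');crop('t7',155,170,355,320,4)
s=readout.state();print(s['tool_pos'],s['eef_rot'])
E
```

```text
[0.35735968 0.26566428 0.07854332] [5.69753357e-01 8.21815682e-01 2.94181562e-04 1.02175284e-04]
```

View pics/t7_c155_170.png

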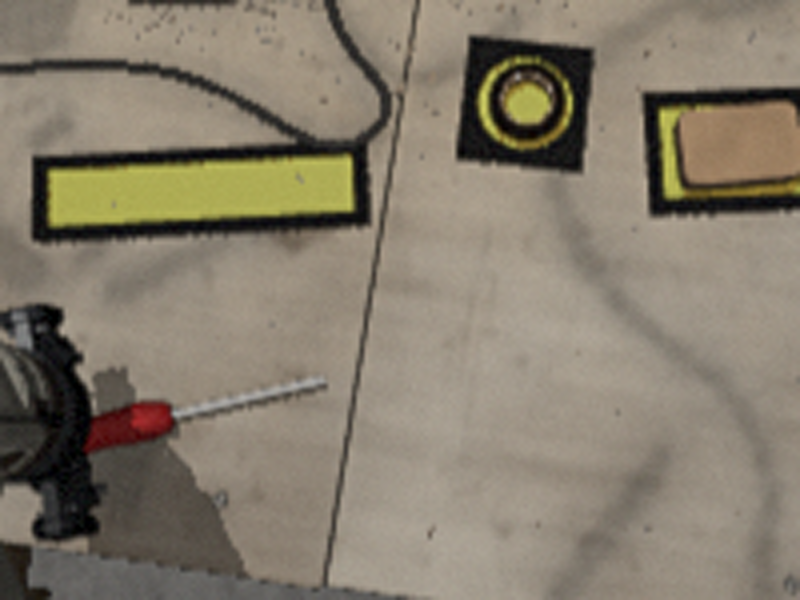

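Tape is centred in its recess (crop 525,100). The gripper straddles the screwdriver handle, so I'll grasp it.

drive_tool(
  jaw=[8.0,8.0,8.0,2.0,2.0,2.0,2.0,2.0,2.0,2.0],
  travel=[
    [0,0,-3],
    [0,0,-5.5],
    [0,0,-6.2],
    [0,0,-6.2],
    [0,0,-6.2],
    [0,0,-6.2],
    [0,0,-6.2],
    [0,0,-6.2],
    [0,0,-6.2],
    [0,0,-6.2],
  ],
  spin=[0,0,0,0,0,0,0,0,0,0],
)

```text
t: 15.2
tool_pos: [0.3602, 0.2646, 0.0176]
eef_rot: [0.572, 0.82, 0.001, 0.001]
wrist_force: [-0.7, -0.9, 7.0]
gripper_width: 0.0275
grip_force: 60.5
```

drive_tool(
  jaw=[2.0,2.0,2.0,2.0,2.0],
  travel=[
    [0,0,0],
    [0,0,0],
    [0,0,0],
    [0,0,3],
    [0,0,6],
  ],
  spin=[0,0,0,0,0],
)

```text
t: 15.7
tool_pos: [0.358, 0.2633, 0.0764]
eef_rot: [0.572, 0.82, -0.001, -0.0]
wrist_force: [0.6, 1.1, -0.3]
gripper_width: 0.0277
grip_force: 59.6
```

drive_tool(
  jaw=[2.0,2.0,2.0,2.0,2.0,2.0,2.0,2.0,2.0,2.0],
  travel=[
    [3.2,0.3,0],
    [6.4,0.6,0],
    [9.6,0.9,0],
    [12.8,1.2,0],
    [16.2,1.5,0],
    [16.2,1.5,-1],
    [16.2,1.5,-2],
    [16.2,1.5,-2],
    [16.2,1.5,-2],
    [16.2,1.5,-2],
  ],
  spin=[0,-2,-4,-7,-9,-9,-9,-9,-9,-9],
)

```text
t: 16.7
tool_pos: [0.5203, 0.2791, 0.0566]
eef_rot: [0.634, 0.773, -0.0, -0.0]
wrist_force: [-0.2, 0.9, -0.2]
gripper_width: 0.0275
grip_force: 59.7
```

```bash
python3 - <<'E'
from h import *
c=snap('top','t8');crop('t8',145,160,305,280,5)
s=readout.state();print(s['tool_pos'],s['eef_rot'],s['wrist_torque'])
snap('scene','s8')
E
```

```text
[0.52060677 0.27918555 0.05687817] [6.34280353e-01 7.73103081e-01 2.30793830e-04 8.59131907e-05] [0.0141967  0.00036285 0.01144622]
```

View pics/t8_c145_160.png

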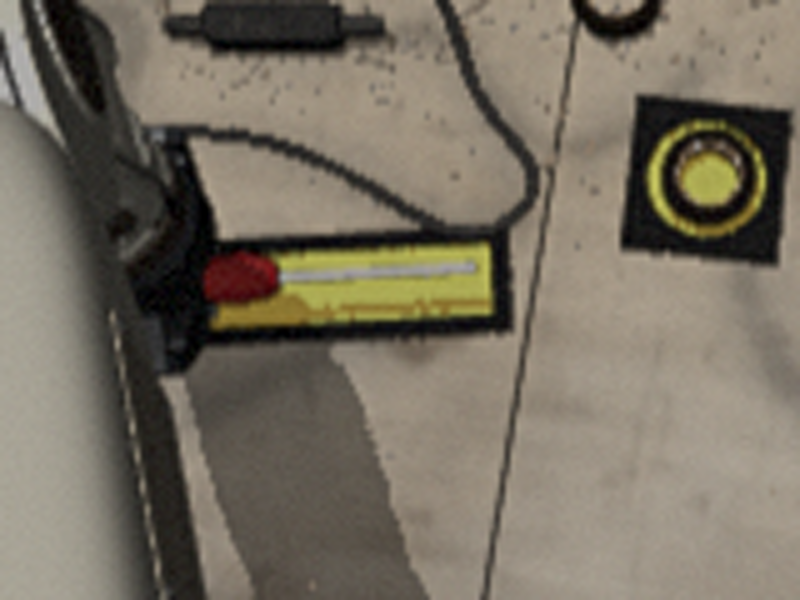

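```bash
python3 - <<'E'
from h import *
c=load('t8');q=lambda u,v,z: ray(c,(u+.5)/5-.5+145,(v+.5)/5-.5+160,z)*1000
t=q(476,267,.054);b=q(280,277,.054);d=(b-t)/np.linalg.norm(b-t);ce=np.array([531.7,231.7])
print(t,b,np.linalg.norm(b-t),np.degrees(np.arctan2(d[1],d[0])));n=np.array([np.cos(np.radians(101.3)),np.sin(np.radians(101.3))]);print('want tip',ce-104*n,'mid',t+104*d)
E
```

```text
[550.53002805 128.73840547] [529.33818375 235.05701701] 108.41006145690409 101.27268194631522
want tip [552.078399   129.71607551] mid [530.20025628 230.73203458]
```

The tip at crop (476,267) puts the tool's middle within 2 mm of the recess centre and correctly aligned. Lowering it.

drive_tool(
  jaw=[2.0,2.0,2.0,2.0,2.0,5.0,5.0,5.0,5.0,5.0],
  travel=[
    [0.1,0.1,-1.5],
    [0.1,0.1,-2.7],
    [0.1,0.1,-3.4],
    [0.1,0.1,-3.6],
    [0.1,0.1,-3.7],
    [0.1,0.1,-3.6],
    [0.1,0.1,-3.6],
    [0.1,0.1,-3.6],
    [0.1,0.1,-3.6],
    [0.1,0.1,1],
  ],
  spin=[0,0,0,0,0,0,0,0,0,0],
)

```text
t: 17.8
tool_pos: [0.517, 0.2773, 0.0599]
eef_rot: [0.635, 0.773, -0.007, -0.003]
wrist_force: [0.3, -0.7, -0.5]
gripper_width: 0.0499
grip_force: 0.0
```

drive_tool(
  jaw=[5,5,5,5,5,5,5,5,5,5],
  travel=[
    [0,0,5],
    [0,0,10],
    [0,0,15],
    [-5,-4,15],
    [-10,-8,15],
    [-15,-12,15],
    [-20,-16,15],
    [-20,-20,15],
    [-20,-24,15],
    [-20,-24,15],
  ],
  spin=[0,0,0,0,0,0,0,0,0,0],
)

```text
t: 18.8
tool_pos: [0.3198, 0.0378, 0.2163]
eef_rot: [0.635, 0.772, -0.0, 0.0]
wrist_force: [0.1, 0.9, 0.4]
gripper_width: 0.0505
grip_force: 0.0
```

```bash
python3 - <<'E'
from h import *
c=snap('top','t9');crop('t9',95,160,295,290,4)
c=snap('scene','s9');crop('s9',150,160,350,300,4)
E
```

```text
(no output)
```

View pics/t9.png

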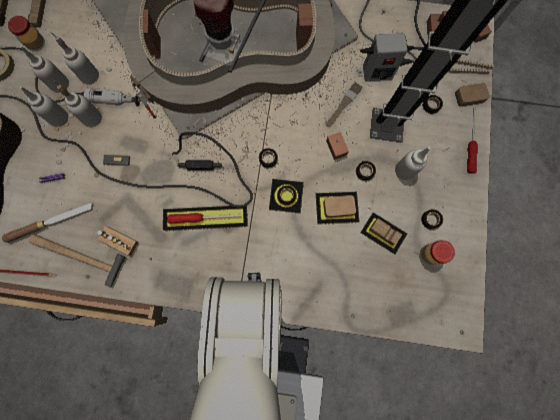

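View pics/s9_c150_160.png

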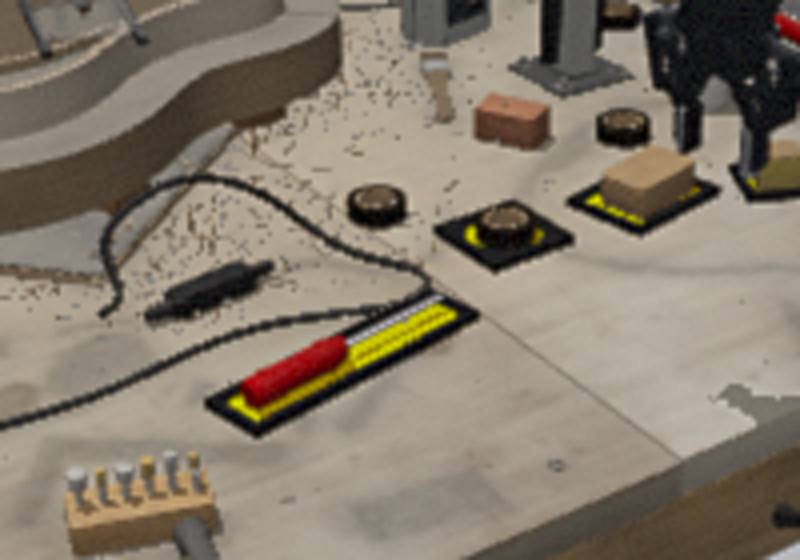

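All four are seated: screwdriver (205,217), tape (287,195), cork (340,206), sanding block (385,232). The jar and bit block haven't moved and the arm is clear, so I'm handing in.

```bash
python3 -c "
from h import *
print(order.sign_off())"
```

```text
the job is handed in; nothing more can be done
None
```

The screwdriver, cork block, sanding block and tape each sit in their matching recesses with the jar and bit block undisturbed, judging by the last pictures, and I handed the job in at about 19 s; no verdict came back.

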